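# Power up the soldering station

## Robot

A 7-joint arm with a two-finger parallel gripper is mounted at the origin on the work surface. World frame = base frame: x ahead of the robot, y to its left, z up, the work surface at z = 0. Lengths are in m, angles in degrees, forces in N, time in s.
With the tool pointing down it reaches from about 0.425 to 0.875 m from the base axis. Payload 4.7 kg.
Tool frame: the origin (TCP) lies at the very end of the fingers, on their centre line; the grasp point (between the pads) lies 19 mm behind it; z points along the fingers, y is the line along which they close (so a half turn about z gives the same grasp; the last joint's range is limited). The gripper opens to 87 mm and grips with 3 to 60 N. Pads are 19 mm wide; open, the fingers measure 117 mm over their backs; the gripper's body (75 mm by 190 mm) begins 51 mm behind the grasp point.
Start: joints at [0.808, 18.392, -4.016, 83.108, 1.295, 78.541, -3.26], TCP at [0.65, -0, 0.223] pointing down, gripper open.
Joint ranges: [-163.93, 163.93], [-17.29, 119.83], [-79.2, 71.16], [3.27, 140.29], [-89.18, 269.18], [5.43, 117.66], [-154.24, 154.24]. Speed limits (degrees/s): [147.25, 147.25, 180, 180, 180, 180, 180].

## Interface

Orientations are given as [roll, pitch, yaw] about the fixed x, y, z axes, in that order (R = Rz(yaw) Ry(pitch) Rx(roll)).
In Python, from cell import get_obs, read_camera, sign_off, silhouettes gives the robot as it stands.
- The arm moves only by the tool play_rows, never from a script. Its argument "steps" is a list that holds one entry, the list of rows, each a list of 7 numbers: the shift along the tool's x, y, z in m, then the turn, a rotation vector about the tool's x, y, z in rad, then the finger opening in m, from 0 to 0.087. A call has 1 to 12 rows; each row shifts and turns the commanded pose from where the row before left it, along the tool's axes as they then stand; what a row does not reach is not made up. A row lasts 1/10 s, in which the tool goes at most 50 mm and 8.59 degrees, less where a joint would pass 70% of its speed; a pose out of reach is approached as far as the arm can. A call is refused whole if a number of a shift passes 0.05 or a number of a turn 0.15, either way. A call with a gripper value outside its range is refused whole. The fingers move at their own pace and stop on an object; "force" is the grip in N (left out, the last holds). Time passes only in rows, so rows that do not move let the fingers close. It gives the time, the measured TCP pose, the force, the opening and the grip force at its end, in the units of the state.
- get_obs(): the state, without advancing time (a new reading comes with each control period).
- read_camera(name): name is "scene" or "side" or "wrist"; returns a dict with "frame" (420x560x3 uint8, red, green, blue), "intrinsics" (3x3 intrinsics, pixels), "view" (4x4, takes a point from world to camera coordinates). Camera axes: x right, y up, looking along -z (the intrinsics and any distortion apply to the point x, -y, -z); pixel columns grow to the right and rows downward; lengths in m; the calibration is good to about 2 mm. A picture is of the moment at which its call begins. There is no depth.
- sign_off(): hands the job in; it is judged then, once.
Trained networks look in the newest picture that a camera, given by its name, has taken for a name from the list of things; names that differ only in an ending like _2 or _b are one class to them, and where a whole thing is asked for, a point or a joint stands for the part that bears it (a point fixed in the world has none). Each returns a list of dicts, best first, with "p" (0 to 1); they miss things now and then, are a little off and sometimes report something else, mostly with a low value. They report only what shows in the picture. A call takes as long as a camera call.
- silhouettes(camera, name): "pixels" (420x560 bool, what is visible of it) and "extent" ([left, top, right, bottom] in pixels, round what is visible of it).
The state is a dict: "time_s": time; "qpos": joint angles; "joint_velocities": joint speeds; "effort": joint torques, N m; "tool_pos": TCP position; "tool_rot": TCP orientation; "force": force on the tool from outside, world axes, zero at the start; "wrist_torque": the same for the moment, N m; "grip_width": finger opening in m; "grasp_force": force on a finger pad.
Only numpy, scipy, OpenCV 4.12 (cv2) and the standard library are available. Lean on these libraries where they do the work, as an engineer would, in place of code of your own. Each camera call takes 0.05 s, during which the arm holds its last target. There are 200 camera calls.

## Task

Get the soldering station ready for work by pressing with closed fingertips: switch on the bench socket strip at its rocker by pressing the raised half down, then switch on the station the same way at the rocker on its sloping panel, and last press the middle one of its three preset keys right in and let it go. Press neither of the other two keys, do not lift or shove the station, and leave everything else on the bench where it stands.

Things in the scene. Friction and masses are not known exactly. Their poses are not given: they have to be found in the camera images.
- socket_strip: blue steel socket strip screwed to the bench, 66 mm (x) by 260 mm (y), top at 45 mm; three round sockets on top, plugs rising 25 mm above the top in two of them (y = -95, -45 mm), one black rocker at y = +85 mm. On one side of the robot's centre line, the station on the other. Origin: centre of the underside; x away from the robot, z up
- strip_switch_raised (a point): press point on top of the strip rocker's raised half (the outer one, towards the strip's +y end), 11 mm from the pivot line; moves with the rocker. Rocker: 32 x 20 mm, long axis along the strip, V-shaped on top, two flat faces 16 mm long. Axes while off: x along the rocker from low to raised half, z up
- strip_switch (a joint): strip's rocker, rad: 0 off, 0.4 on; stiff, stays where it is left, takes 3 to 5 N on the raised half. Off: the raised half slopes up outwards by 0.4 rad, from the V 8 mm above the strip's top to its edge at 14 mm. On: that half lies level, 8 mm above the strip's top, and the other stands up
- station: light-blue soldering station, loose, 1.4 to 2.4 kg, rubber feet, 200 mm (x) by 170 mm (y), 48 mm high in front, 95 mm at the back. Its dark panel looks up and to the robot, rising at 20 degrees away from it: display above, three light-grey keys in a row below, black rocker at the right (-y). Origin: centre of the underside; x to its back, z up
- station_switch_raised (a point): press point on top of the station rocker's raised half (the upper one, farther from the robot), 11 mm from the pivot line; moves with the rocker. Rocker as on the strip, long axis up the slope, 56 mm right (-y) of the station's middle. Axes while off: x up the slope, z square out of the panel
- station_switch (a joint): station's rocker, rad: 0 off, 0.4 on; stiff, stays where it is left, takes 3 to 5 N on the raised half. Off: the raised half rises 0.4 rad from the panel's slope, from the V 8 mm off the panel to its edge at 14 mm. On: that half lies parallel to the panel, 8 mm off it
- key_left_top (a point): centre of the top of the left preset key (+y), not to be pressed; a light-grey key like the middle one
- key_middle_top (a point): centre of the top of the middle preset key: 14 mm (up the slope) x 16 mm, 8 mm off the panel; keys 30 mm apart centre to centre, the right one 41 mm from the rocker's centre line. Axes: x up the slope, y left, z square out of the panel; it goes in along -z
- key_right_top (a point): centre of the top of the right preset key, beside the rocker, not to be pressed; like the middle one
- key_left (a joint): left key, m pressed in: 0 = out, 0.004 = fully in
- key_middle (a joint): middle key, m pressed in: 0 = out, 0.004 = fully in; springy, about 4 N fully in, comes out again when let go
- key_right (a joint): right key, m pressed in: 0 = out, 0.004 = fully in
- solder_spool: bystander: solder spool, 64 mm in diameter and 52 mm high, standing on its flange beside the station's left side. Origin: centre of the underside
- iron_stand: bystander: black iron stand, base 120 x 62 x 14 mm, with a cordless soldering iron parked in it, its handle rising towards the robot to about 140 mm, beside the station's right side. Origin: centre of the underside
- flux_tin: bystander: flat round tin, 60 mm in diameter, 23 mm high, beyond the strip. Origin: centre of the underside
- tip_cleaner: bystander: black pot of brass wool, 76 mm in diameter, 36 mm high, beyond the strip. Origin: centre of the underside
- board_in_frame: bystander: circuit board in a white frame, 70 x 110 mm, 25 mm high with its parts, on the robot's centre line, nearest the robot. Origin: centre of the underside
- screwdriver: bystander: screwdriver 170 mm long, lying on the robot's side of the strip. Origin: centre of the underside
- jar: bystander: small clear jar with a white cap, 52 mm in diameter, 60 mm high, beyond the station. Origin: centre of the underside

How it is judged (in metres and radians):
On the way, in this order (a step that is already met when the one before it is completed fails the run):
1. the socket strip is switched on at its rocker (value of joint strip_switch above 0.28 rad), for 0.1 s.
2. the station is switched on at its rocker (value of joint station_switch above 0.28 rad), for 0.1 s.
3. the middle preset key is pressed in (value of joint key_middle above 0.0025 m), for 0.1 s.
At the end, for the whole second after the job is handed in: both rockers are on (beyond 0.28 of 0.4 rad), all three keys are out again (less than 1.2 mm in), the station is at rest within 20 mm of where it stood, and every other thing is within 30 mm of where it stood (value of joint each of strip_switch, station_switch above 0.28 rad and value of joint each of key_left, key_middle, key_right below 0.0012 m and distance of station from where it was at the start of the episode below 0.02 m and linear speed of station below 0.02 m/s and distance of each of solder_spool, iron_stand, flux_tin, tip_cleaner, board_in_frame, screwdriver, jar from where it was at the start of the episode below 0.03 m); the robot touches nothing.
It fails at once if the station is switched on while the strip is off (value of joint station_switch above 0.28 rad and value of joint strip_switch below 0.2 rad).
It fails at once if the middle key is pressed in (2.5 mm) while the station is off (value of joint key_middle above 0.0025 m and value of joint station_switch below 0.2 rad).
It fails at once if one of the outer keys is pressed in (2.5 mm) (value of joint any of key_left, key_right above 0.0025 m).
It fails at once if the station is lifted 10 mm, or shoved or carried 20 mm (height (world z) of station above 0.01 m or distance of station from where it was at the start of the episode above 0.02 m).
It fails at once if a bystander is pushed, lifted or carried more than 30 mm (distance of any of solder_spool, iron_stand, flux_tin, tip_cleaner, board_in_frame, screwdriver, jar from where it was at the start of the episode above 0.03 m).
It also fails if it takes over 45 s, if anything falls off the work surface, if the arm or the gripper's body presses on something with over 40 N, if the wrist force passes 120 N, or if a joint passes its speed limit or range.

## Working session

There is one attempt and no reset: what is moved stays moved. The work goes in short steps, Python scripts to look and compute and a tool call to move; the robot and the scene stay as the last step left them, time stands still between calls to the robot, and variables do not carry over. Pictures are saved under pics/ and viewed, at most 12 in all, crops included, and the job is handed in when it is done.

Besides the shell and the picture viewer there is one more tool, called after "Emit:" as name(argument=value, ...), one argument or row to a line, values as JSON. play_rows: Moves the arm, as the interface text tells. Its arguments: {"type":"object","properties":{"steps":{"type":"array","items":{"type":"array","items":{"type":"array","items":{"type":"number"}}}},"force":{"type":"number"}},"required":["steps"]}

```bash
mkdir -p pics; ls; python3 - <<'E'
from cell import *
import cv2,numpy as np
o=get_obs();print({k:np.round(v,3).tolist() for k,v in o.items()})
for c in ["scene","side"]:
    r=read_camera(c);cv2.imwrite(f"pics/{c}0.png",r["frame"][:,:,::-1]);np.savez(f"{c}.npz",**r)
    print(c,r["intrinsics"].tolist(),np.round(r["view"],4).tolist(),[k for k in r])
    for n in ["strip_switch","socket_strip","station","station_switch","key_middle","key_left","key_right"]:
        print(n,[(round(d["p"],2),np.round(d["extent"]).tolist()) for d in silhouettes(c,n)[:3]])
E
```

```text
pics
{'time_s': 0.0, 'qpos': [0.806, 18.438, -4.013, 83.176, 1.294, 78.542, -3.26], 'joint_velocities': [0.088, 0.073, -0.045, 0.129, -0.014, 0.006, 0.037], 'effort': [-0.0, -49.128, -0.404, -31.253, -0.064, 0.044, 0.0], 'tool_pos': [0.649, -0.0, 0.221], 'tool_rot': [-179.889, 0.006, 90.001], 'force': [0.172, -0.268, 0.366], 'wrist_torque': [-0.046, 0.011, 0.017], 'grasp_force': 0.0, 'grip_width': 0.087}
scene [[538.3903307877038, 0.0, 276.47817410792504], [0.0, 538.3903307877038, 212.30101049850649], [0.0, 0.0, 1.0]] [[-0.4031, 0.9151, 0.007, 0.2417], [-0.6155, -0.2768, 0.7379, 0.3035], [0.6772, 0.2931, 0.6749, -1.5842], [0.0, 0.0, 0.0, 1.0]] ['frame', 'intrinsics', 'view']
strip_switch []
socket_strip [(0.88, [126.0, 179.0, 247.0, 236.0])]
station [(0.75, [335.0, 222.0, 434.0, 323.0])]
station_switch [(0.65, [354.0, 226.0, 365.0, 238.0])]
key_middle [(0.54, [115.0, 212.0, 149.0, 248.0]), (0.4, [392.0, 234.0, 397.0, 237.0]), (0.4, [406.0, 234.0, 417.0, 240.0])]
key_left [(0.55, [406.0, 234.0, 414.0, 238.0])]
key_right [(0.38, [374.0, 229.0, 382.0, 235.0])]
side [[401.27228525083285, 0.0, 285.36644307566934], [0.0, 401.27228525083285, 210.28771595014408], [0.0, 0.0, 1.0]] [[-0.974, -0.2263, -0.0143, 0.5668], [0.1655, -0.7527, 0.6372, -0.1425], [-0.1549, 0.6182, 0.7706, -0.9125], [0.0, 0.0, 0.0, 1.0]] ['frame', 'intrinsics', 'view']
strip_switch [(0.6, [289.0, 174.0, 293.0, 180.0])]
socket_strip [(0.72, [276.0, 122.0, 312.0, 210.0]), (0.65, [316.0, 145.0, 329.0, 189.0])]
station [(0.94, [191.0, 256.0, 302.0, 352.0])]
station_switch [(0.58, [268.0, 265.0, 285.0, 277.0])]
key_middle [(0.5, [275.0, 304.0, 286.0, 308.0])]
key_left [(0.73, [286.0, 168.0, 297.0, 182.0]), (0.64, [277.0, 320.0, 285.0, 323.0])]
key_right [(0.49, [278.0, 287.0, 284.0, 297.0])]
```

View pics/scene0.png

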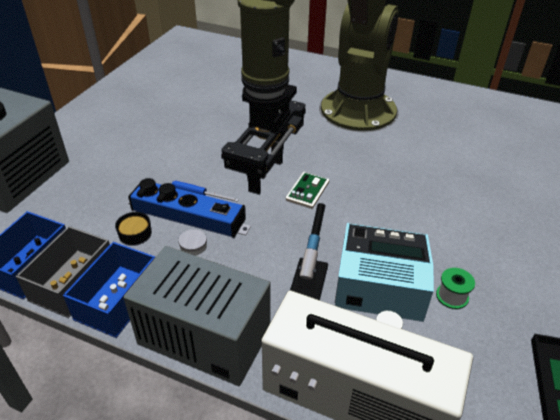

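View pics/side0.png

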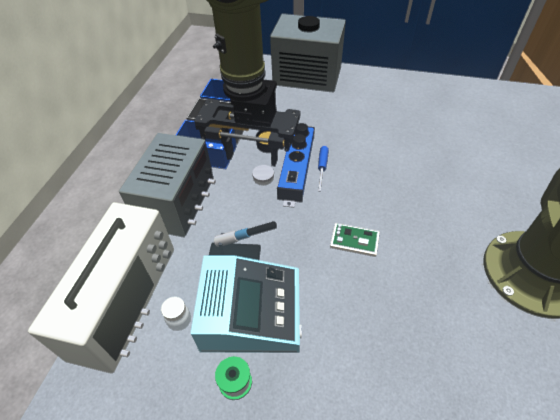

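```bash
cat > h.py <<'E'
import numpy as np, cv2
from cell import *
def P(r):
    return np.array(r["intrinsics"])@np.diag([1,-1,-1])@np.array(r["view"])[:3]
def tri(rs,pts):
    A=[]
    for r,(u,v) in zip(rs,pts):
        p=P(r);A+= [(u*p[2]-p[0])/1000,(v*p[2]-p[1])/1000]
    X=np.linalg.svd(np.array(A))[2][-1];return X[:3]/X[3]
def proj(r,X):
    q=P(r)@np.append(X,1);return q[:2]/q[2]
def onplane(r,uv,z):
    p=P(r);u,v=uv
    A=np.array([u*p[2]-p[0],v*p[2]-p[1]]);return np.append(np.linalg.solve(A[:,:2],-A[:,2]*z-A[:,3]),z)
E
python3 - <<'E'
from h import *
s=np.load("scene.npz");d=np.load("side.npz")
for n,a,b in [("strip_sw",(220,208),(292,177)),("st_sw",(360,232),(275,271)),("kr",(379,232),(280.5,292.5)),("km",(395,235),(280.5,306)),("kl",(411,237),(280.5,321))]:
    X=tri([s,d],[a,b]);print(n,X.round(4),proj(s,X)-a,proj(d,X)-b)
for n,c in [("iron",d),("screw",d)]:pass
r=read_camera("wrist");o=get_obs();print(r["view"].round(4).tolist(),r["intrinsics"].tolist());C=-r["view"][:3,:3].T@r["view"][:3,3];print(C)
E
```

```text
strip_sw [ 0.595  -0.1384  0.0451] [0.20729948 0.29866556] [ 0.2091097  -0.50857511]
st_sw [0.5657 0.1698 0.0719] [-0.77456117 -0.83977375] [-0.91223673  1.79262202]
kr [0.543  0.2065 0.0636] [0.1084651  0.11053725] [ 0.12750613 -0.24998073]
km [0.5366 0.2377 0.0631] [-0.33908298 -0.33515538] [-0.41147139  0.77974931]
kl [0.5293 0.269  0.0636] [-0.42335812 -0.40258575] [-0.52469139  0.97005249]
[[1.0, 0.0006, 0.0003, -0.6496], [-0.0005, 0.9576, -0.2882, 0.0356], [-0.0005, 0.2882, 0.9576, -0.3906], [0.0, 0.0, 0.0, 1.0]] [[357.5350906739624, 0.0, 274.4507665397277], [0.0, 357.5350906739624, 211.93538531363023], [0.0, 0.0, 1.0]]
[0.64946655 0.07882559 0.38449163]
```

Emit:
play_rows(
  steps=[
    [[-0.025, -0.01, 0, 0, 0, 0, 0.087], [-0.025, -0.01, 0, 0, 0, 0, 0.087], [-0.025, -0.01, 0, 0, 0, 0, 0.087], [-0.025, -0.01, 0, 0, 0, 0, 0.087], [-0.02, -0.01, 0, 0, 0, 0, 0.087], [0, 0, 0, 0, 0, 0, 0.087], [0, 0, 0, 0, 0, 0, 0.087]],
  ],
)

```text
time_s: 1.55
tool_pos: [0.6002, -0.1199, 0.2228]
tool_rot: [180.0, -0.0, 90.0]
force: [1.0, 0.8, 0.6]
grip_width: 0.0871
grasp_force: 0.0
```

```bash
python3 - <<'E'
from h import *
r=read_camera("wrist");cv2.imwrite("pics/w1.png",r["frame"][:,:,::-1]);np.savez("w1.npz",**r)
o=get_obs();print(o["tool_pos"],o["tool_rot"],o["force"])
for n in ["strip_switch","socket_strip","board_in_frame","iron_stand","flux_tin"]:
    print(n,[(round(d["p"],2),np.round(d["extent"]).tolist()) for d in silhouettes("wrist",n)[:3]])
E
```

```text
[ 0.60046706 -0.11867539  0.22269191] [ 1.79963680e+02 -5.70311180e-02  9.00622509e+01] [-0.83229163  0.62894589  0.16754978]
strip_switch [(0.71, [260.0, 189.0, 279.0, 226.0])]
socket_strip [(0.58, [231.0, 132.0, 314.0, 361.0])]
board_in_frame [(0.67, [16.0, 18.0, 140.0, 101.0])]
iron_stand []
flux_tin [(0.78, [322.0, 191.0, 378.0, 246.0])]
```

View pics/w1.png

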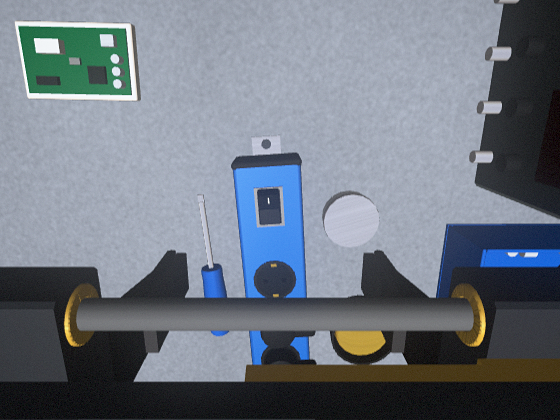

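```bash
python3 - <<'E'
from h import *
r=np.load("w1.npz");s=np.load("scene.npz");d=np.load("side.npz")
f=r["frame"];cv2.imwrite("pics/w1c.png",cv2.resize(f[140:300,215:330,::-1],None,fx=3.7,fy=3.7,interpolation=cv2.INTER_CUBIC))
for uv in [(235,167),(301,164.5),(268,166),(244,268),(307,268)]:print(uv,onplane(r,uv,.045).round(4))
b=f[:,:,2].astype(int)-f[:,:,0]
for v in range(172,290,10):
    c=np.where(b[v,215:330]>60)[0]+215;print(v,c.min(),c.max(),onplane(r,(c.min()-.5,v),.045)[:2].round(4),onplane(r,(c.max()+.5,v),.045)[:2].round(4))
m=tri([s,d,r],[(220,208),(292,177),(270,206)]);print(m,proj(r,m))
E
```

```text
(235, 167) [ 0.5622 -0.0982  0.045 ]
(301, 164.5) [ 0.6252 -0.0959  0.045 ]
(268, 166) [ 0.5937 -0.0973  0.045 ]
(244, 268) [ 0.5681 -0.204   0.045 ]
(307, 268) [ 0.6337 -0.2041  0.045 ]
172 233 300 [ 0.5596 -0.1031] [ 0.6249 -0.1031]
182 234 300 [ 0.5602 -0.1128] [ 0.6251 -0.1129]
192 235 301 [ 0.5609 -0.1228] [ 0.6263 -0.1228]
202 236 301 [ 0.5615 -0.1329] [ 0.6265 -0.1329]
212 237 302 [ 0.5622 -0.1432] [ 0.6277 -0.1432]
222 238 302 [ 0.5629 -0.1536] [ 0.6279 -0.1536]
232 239 303 [ 0.5636 -0.1642] [ 0.6292 -0.1643]
242 240 303 [ 0.5643 -0.175 ] [ 0.6294 -0.1751]
252 241 303 [ 0.565 -0.186] [ 0.6297 -0.1861]
262 242 304 [ 0.5657 -0.1972] [ 0.631  -0.1973]
272 215 304 [ 0.5372 -0.2086] [ 0.6312 -0.2087]
282 215 305 [ 0.5367 -0.2202] [ 0.6326 -0.2202]
[ 0.59526432 -0.13784592  0.04542421] [269.79091453 206.95088153]
```

View pics/w1c.png

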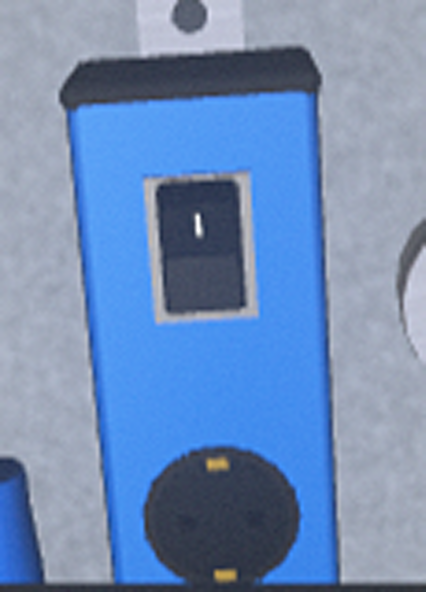

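Emit:
play_rows(
  steps=[
    [[-0.0055, -0.006, 0.01, 0, 0, 0, 0], [0, 0, 0.03, 0, 0, -0.065, 0], [0, 0, 0.03, 0, 0, 0, 0], [0, 0, 0.03, 0, 0, 0, 0], [0, 0, 0.03, 0, 0, 0, 0], [0, 0, 0.01, 0, 0, 0, 0], [0, 0, 0.01, 0, 0, 0, 0], [0, 0, 0, 0, 0, 0, 0], [0, 0, 0, 0, 0, 0, 0], [0, 0, 0, 0, 0, 0, 0]],
  ],
  force=20,
)

```text
time_s: 2.85
tool_pos: [0.5952, -0.1257, 0.0742]
tool_rot: [179.8, 0.0, 93.7]
force: [-0.3, -0.5, -0.0]
grip_width: 0.0153
grasp_force: 0.0
```

```bash
python3 - <<'E'
from h import *
r=read_camera("wrist");R=read_camera("side");np.savez("w2.npz",**r);np.savez("side2.npz",**R)
a=cv2.resize(r["frame"][100:360,160:400,::-1],None,fx=1.66,fy=1.66);b=cv2.resize(R["frame"][130:220,240:330,::-1],(400,400),interpolation=cv2.INTER_CUBIC)
b=cv2.copyMakeBorder(b,0,a.shape[0]-400,0,0,cv2.BORDER_CONSTANT);cv2.imwrite("pics/w2.png",np.hstack([a,b]))
o=get_obs();print(o["tool_pos"],o["tool_rot"],o["force"])
s=np.load("scene.npz");d=np.load("side.npz")
X=tri([s,d],[(321,206),(276,225)]);print("handle end",X,proj(s,X),proj(d,X))
E
```

```text
[ 0.59488609 -0.12564013  0.07385332] [1.79874333e+02 3.23049528e-02 9.37311493e+01] [-0.84769565 -0.14904908 -0.64003976]
handle end [0.58101993 0.08782915 0.12459626] [320.65647527 205.5774057 ] [275.60926717 225.84067996]
```

View pics/w2.png

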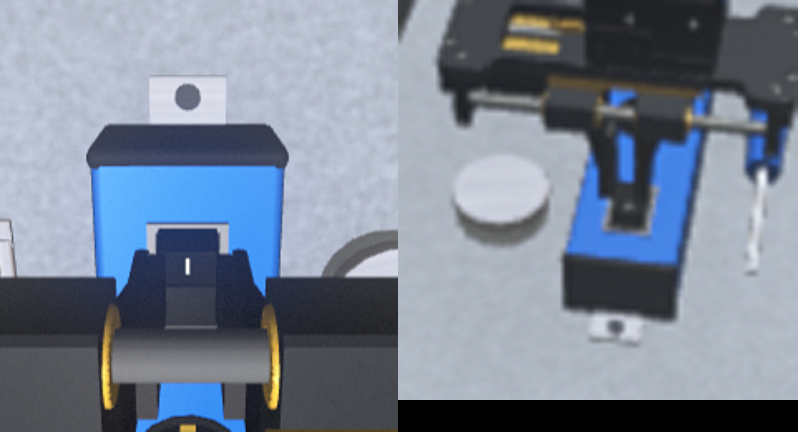

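Emit:
play_rows(
  steps=[
    [[0, 0, 0, 0, 0, 0, 0], [0, 0, 0, 0, 0, 0, 0], [0, 0, 0.005, 0, 0, 0, 0], [0, 0, 0.005, 0, 0, 0, 0], [0, 0, 0.004, 0, 0, 0, 0], [0, 0, 0.003, 0, 0, 0, 0], [0, 0, 0.002, 0, 0, 0, 0], [0, 0, 0.001, 0, 0, 0, 0], [0, 0, 0, 0, 0, 0, 0], [0, 0, 0, 0, 0, 0, 0]],
  ],
)

```text
time_s: 3.95
tool_pos: [0.5943, -0.1242, 0.0531]
tool_rot: [180.0, -0.1, 93.8]
force: [-1.0, 4.3, 4.8]
grip_width: 0.0003
grasp_force: 3.0
```

Emit:
play_rows(
  steps=[
    [[0, 0, 0.001, 0, 0, 0, 0], [0, 0, 0, 0, 0, 0, 0], [0, 0, 0, 0, 0, 0, 0]],
  ],
)

```text
time_s: 4.25
tool_pos: [0.5943, -0.1242, 0.053]
tool_rot: [180.0, -0.1, 93.8]
force: [-4.1, 3.8, 11.2]
grip_width: 0.0
grasp_force: 5.4
```

Emit:
play_rows(
  steps=[
    [[0, 0, -0.02, 0, 0, 0, 0], [0, 0, -0.04, 0, 0, 0, 0], [0, 0, -0.04, 0, 0, 0, 0], [0, 0, -0.04, 0, 0, 0, 0], [0, 0, -0.03, 0, 0, 0, 0], [0, 0, 0, 0, 0, 0, 0]],
  ],
)

```text
time_s: 4.85
tool_pos: [0.5968, -0.1269, 0.2268]
tool_rot: [179.5, 0.2, 93.7]
force: [0.6, -0.2, 1.0]
grip_width: 0.0006
grasp_force: 0.0
```

```bash
python3 - <<'E'
from h import *
r=read_camera("wrist");np.savez("w3.npz",**r)
cv2.imwrite("pics/w3.png",cv2.resize(r["frame"][130:330,200:340,::-1],None,fx=3,fy=3,interpolation=cv2.INTER_CUBIC))
E
```

```text
(no output)
```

View pics/w3.png

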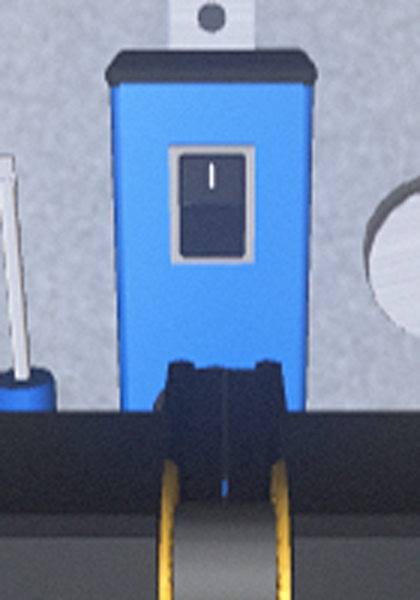

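Emit:
play_rows(
  steps=[
    [[0.02, -0.002, 0, 0, 0, 0, 0], [0.035, -0.003, 0, 0, 0, 0, 0], [0.04, -0.003, 0, 0, 0, 0, 0], [0.04, -0.003, 0, 0, 0, 0, 0], [0.04, -0.003, 0, 0, 0, 0, 0], [0.04, -0.003, 0, 0, 0, 0, 0], [0.04, -0.003, 0, 0, 0, 0, 0], [0.04, -0.003, 0, 0, 0, 0, 0], [0.035, 0, 0, 0, 0, 0, 0], [0.012, 0, 0, 0, 0, -0.09, 0], [0, 0, 0, 0, 0, -0.064, 0], [0, 0, 0, 0, 0, 0, 0]],
  ],
)

```text
time_s: 6.1
tool_pos: [0.5481, 0.2142, 0.2194]
tool_rot: [-179.8, 0.1, 102.6]
force: [0.1, -1.0, 0.7]
grip_width: 0.0004
grasp_force: 0.0
```

Emit:
play_rows(
  steps=[
    [[0, 0, 0, 0, 0, 0, 0], [0, 0, 0, 0, 0, 0, 0]],
  ],
)

```text
time_s: 6.3
tool_pos: [0.5489, 0.2133, 0.2208]
tool_rot: [-179.9, 0.0, 102.4]
force: [0.5, 0.3, 0.2]
grip_width: 0.0002
grasp_force: 0.0
```

```bash
python3 - <<'E'
from h import *
r=read_camera("wrist");np.savez("w4.npz",**r);cv2.imwrite("pics/w4.png",r["frame"][:,:,::-1])
o=get_obs();print(o["tool_pos"],o["tool_rot"],o["force"])
for n in ["station","station_switch","key_middle","key_left","key_right","iron_stand"]:
    print(n,[(round(d["p"],2),np.round(d["extent"]).tolist()) for d in silhouettes("wrist",n)[:3]])
E
```

```text
[0.54894428 0.21340042 0.22108714] [-1.79970047e+02  2.44973349e-02  1.02430174e+02] [-0.42679043 -0.03393797  0.18992526]
station [(0.78, [225.0, 77.0, 480.0, 282.0])]
station_switch [(0.82, [262.0, 230.0, 298.0, 254.0])]
key_middle [(0.51, [259.0, 157.0, 275.0, 173.0])]
key_left [(0.72, [262.0, 123.0, 277.0, 137.0]), (0.31, [322.0, 0.0, 406.0, 60.0])]
key_right [(0.85, [259.0, 189.0, 275.0, 207.0])]
iron_stand [(0.52, [260.0, 124.0, 276.0, 141.0]), (0.51, [278.0, 284.0, 422.0, 366.0])]
```

View pics/w4.png

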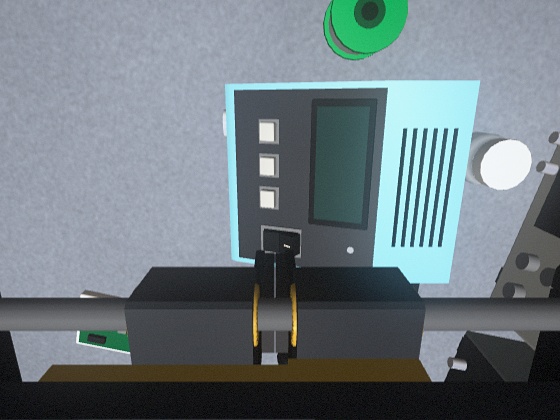

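```bash
cat > fit.py <<'E'
from h import *
from scipy.optimize import least_squares
s=np.load("scene.npz");d=np.load("side.npz");r=np.load("w4.npz")
ob=[("l",r,(269,131)),("m",r,(268,165)),("r",r,(267.5,198)),("w",r,(281,241)),
("l",d,(280.5,321)),("m",d,(280.5,306)),("r",d,(280.5,292.5)),("w",d,(275,271.5)),
("l",s,(411,236.5)),("m",s,(395,234.5)),("r",s,(379,232.5)),("w",s,(360,232))]
Y=dict(l=.045,m=.015,r=-.015,w=-.056)
t=np.radians(20);N=np.array([-np.sin(t),0,np.cos(t)]);U=np.array([np.cos(t),0,np.sin(t)])
def pt(p,k,up=0,off=.008):
    x,y,w,ak,ar,dz=p
    a=ar if k=="w" else ak
    q=np.array([-.1,Y[k],.048+dz])+U*(a+up)+N*off
    c,S=np.cos(w),np.sin(w)
    return np.array([x+c*q[0]-S*q[1],y+S*q[0]+c*q[1],q[2]])
def res(p,full=False):
    e=np.array([(proj(c,pt(p,k))-uv) for k,c,uv in ob])
    return e if full else np.append(e.ravel(),[p[5]/.001])
f=least_squares(res,[.6,.22,.2,.03,.05,0],loss="soft_l1");p=f.x
if __name__=="__main__":
    print(p.round(4),np.degrees(p[2]));print(res(p,True).round(1).tolist())
    for k in "lmrw":print(k,pt(p,k).round(4))
    print("raised 11mm",pt(p,"w",.011),"13mm",pt(p,"w",.013))
    print("tri m",tri([r,d,s],[o[2] for o in ob if o[0]=="m"]),"w",tri([r,d,s],[o[2] for o in ob if o[0]=="w"]))
E
python3 fit.py
```

```text
[0.6168 0.2388 0.2001 0.0258 0.0398 0.    ] 11.465232519831671
[[-0.6, -0.0], [0.0, 0.3], [0.1, -0.2], [0.0, 0.6], [-1.1, -0.2], [-0.6, 0.6], [-0.0, 0.5], [-0.1, 2.6], [-1.4, 0.1], [-0.2, -0.2], [1.1, -0.4], [-0.1, -0.3]]
l [0.5309 0.2673 0.0643]
m [0.5368 0.2379 0.0643]
r [0.5428 0.2085 0.0643]
w [0.5638 0.171  0.0691]
raised 11mm [0.57397357 0.17301075 0.0728826 ] 13mm [0.57581545 0.17338432 0.07356664]
tri m [0.53655181 0.23781711 0.06420033] w [0.564665   0.17024439 0.07060257]
```

Emit:
play_rows(
  steps=[
    [[-0.0225, 0.0025, 0, 0, 0, 0, 0], [-0.0222, 0.0024, 0.02, 0, 0, 0.016, 0], [0, 0, 0.03, 0, 0, 0, 0], [0, 0, 0.03, 0, 0, 0, 0], [0, 0, 0.03, 0, 0, 0, 0], [0, 0, 0, -0.1, 0, 0, 0], [0, 0, 0, -0.1, 0, 0, 0], [0, 0, 0, -0.1, 0, 0, 0], [0, 0, 0, -0.049, 0, 0, 0], [0, 0, 0, 0, 0, 0, 0], [0, 0, 0, 0, 0, 0, 0], [0, 0, 0, 0, 0, 0, 0]],
  ],
)

```text
time_s: 7.85
tool_pos: [0.5644, 0.172, 0.1123]
tool_rot: [160.0, -0.0, 101.6]
force: [0.5, 0.1, 0.3]
grip_width: 0.001
grasp_force: 0.0
```

```bash
cat > d.py <<'E'
from fit import *
from scipy.spatial.transform import Rotation as Ro
import sys
o=get_obs();R=Ro.from_euler("xyz",o["tool_rot"],degrees=True);tp=np.array(o["tool_pos"])
print(tp.round(4),np.round(o["tool_rot"],2),np.round(o["qpos"],1),np.round(o["force"],1));print(R.as_matrix().round(3).tolist())
for n,T in [("rocker13.5",pt(p,"w",.0135)),("rocker12",pt(p,"w",.012)),("km",pt(p,"m"))]:print(n,(R.inv().apply(T-tp)*1000).round(1))
E
python3 d.py; python3 - <<'E'
from fit import *
r=read_camera("side");a=cv2.resize(r["frame"][200:360,180:320,::-1],None,fx=3.5,fy=3.5,interpolation=cv2.INTER_CUBIC);cv2.imwrite("pics/s5.png",a)
E
```

```text
[0.5644 0.172  0.1123] [ 1.5997e+02 -2.0000e-02  1.0162e+02] [ -8.2   3.  -13.7 117.3   6.4  40.3 -14.4] [0.5 0.1 0.3]
[[-0.201, 0.92, 0.335], [0.98, 0.189, 0.069], [0.0, 0.343, -0.94]]
rocker13.5 [-0.9 -2.  40.3]
rocker12 [-0.9 -3.5 40.3]
km [ 70.1 -29.3  40.4]
```

View pics/s5.png

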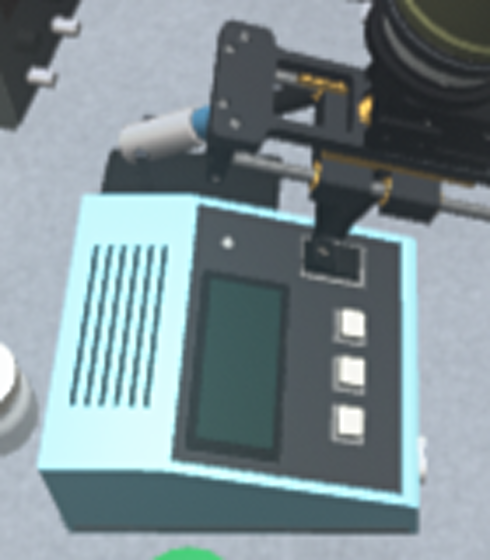

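Emit:
play_rows(
  steps=[
    [[-0.001, -0.002, 0.015, 0, 0, 0, 0], [0, 0, 0.008, 0, 0, 0, 0], [0, 0, 0.005, 0, 0, 0, 0], [0, 0, 0.004, 0, 0, 0, 0], [0, 0, 0.003, 0, 0, 0, 0], [0, 0, 0.002, 0, 0, 0, 0], [0, 0, 0.001, 0, 0, 0, 0], [0, 0, 0, 0, 0, 0, 0], [0, 0, 0, 0, 0, 0, 0]],
  ],
)

```text
time_s: 8.8
tool_pos: [0.5761, 0.1734, 0.0776]
tool_rot: [159.8, -0.0, 101.6]
force: [-2.5, -1.6, 10.2]
grip_width: 0.0007
grasp_force: 5.4
```

```bash
python3 d.py
```

```text
[0.5761 0.1734 0.0776] [159.77  -0.   101.63] [ -8.5   6.8 -13.4 117.8   8.6  35.9 -16. ] [-2.5 -1.6 10.2]
[[-0.202, 0.919, 0.339], [0.979, 0.189, 0.07], [0.0, 0.346, -0.938]]
rocker13.5 [ 0.  -1.1  3.7]
rocker12 [ 0.1 -2.6  3.7]
km [ 71.1 -28.4   3.6]
```

Emit:
play_rows(
  steps=[
    [[0, 0, 0.001, 0, 0, 0, 0], [0, 0, 0, 0, 0, 0, 0], [0, 0, 0, 0, 0, 0, 0]],
  ],
)

```text
time_s: 9.1
tool_pos: [0.5762, 0.1734, 0.0774]
tool_rot: [159.8, 0.0, 101.6]
force: [-8.3, -2.4, 18.4]
grip_width: 0.0002
grasp_force: 9.9
```

```bash
python3 d.py; python3 - <<'E'
from fit import *
r=read_camera("side");q=read_camera("wrist")
a=cv2.resize(r["frame"][240:310,240:310,::-1],(400,400),interpolation=cv2.INTER_CUBIC);b=cv2.resize(q["frame"][:,100:460,::-1],(343,400))
cv2.imwrite("pics/s6.png",np.hstack([a,b]))
E
```

```text
[0.5762 0.1734 0.0774] [1.5979e+02 2.0000e-02 1.0162e+02] [ -8.6   6.9 -13.4 117.8   8.6  35.9 -16.1] [-8.3 -2.4 18.4]
[[-0.201, 0.919, 0.338], [0.979, 0.189, 0.069], [-0.0, 0.345, -0.938]]
rocker13.5 [ 0.1 -1.1  3.5]
rocker12 [ 0.1 -2.6  3.5]
km [ 71.1 -28.4   3.5]
```

View pics/s6.png

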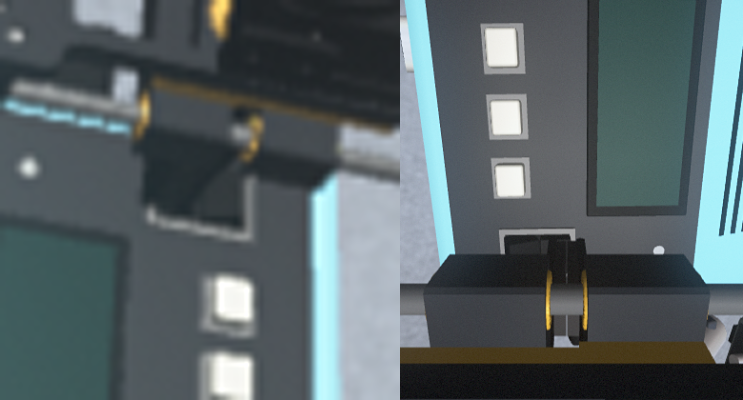

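Emit:
play_rows(
  steps=[
    [[0, 0, -0.01, 0, 0, 0, 0], [0, 0, -0.03, 0, 0, 0, 0], [0.02, 0, -0.03, 0, 0, 0, 0], [0.02, 0, -0.02, 0, 0, 0, 0], [0, 0, 0, 0, 0, 0, 0], [0, 0, 0, 0, 0, 0, 0]],
  ],
)

```text
time_s: 9.8
tool_pos: [0.536, 0.2059, 0.1584]
tool_rot: [160.0, 0.0, 101.7]
force: [0.5, -0.3, -1.0]
grip_width: 0.0001
grasp_force: 0.0
```

```bash
python3 d.py; python3 - <<'E'
from fit import *
q=read_camera("wrist");np.savez("w7.npz",**q);u=np.round(proj(q,pt(p,"w",0,.004))).astype(int);print(u)
r=read_camera("side");np.savez("side7.npz",**r)
s0=np.load("side.npz")["frame"]
R=lambda f:cv2.resize(f[255:290,255:295,::-1],(400,350),interpolation=cv2.INTER_CUBIC)
f=q["frame"][u[1]-50:u[1]+50,u[0]-60:u[0]+60,::-1];b=cv2.resize(f,(400,int(400*f.shape[0]/f.shape[1])),interpolation=cv2.INTER_CUBIC)[:250]
w=np.load("w4.npz")["frame"][195:275,215:343,::-1];w=cv2.resize(w,(400,250),interpolation=cv2.INTER_CUBIC)
if b.shape[0]<250:b=cv2.copyMakeBorder(b,0,250-b.shape[0],0,0,cv2.BORDER_CONSTANT)
cv2.imwrite("pics/s7.png",np.vstack([np.hstack([R(s0),R(r["frame"])]),np.hstack([w,b])]))
E
```

```text
[0.536  0.2059 0.1584] [1.6004e+02 4.0000e-02 1.0169e+02] [-10.5  -1.6 -16.2 116.    6.4  46.4 -18.7] [ 0.5 -0.3 -1. ]
[[-0.203, 0.92, 0.334], [0.979, 0.191, 0.069], [-0.001, 0.341, -0.94]]
rocker13.5 [-39.8   2.   90.8]
rocker12 [-39.8   0.5  90.8]
km [ 31.3 -25.2  90.9]
[260 263]
```

View pics/s7.png

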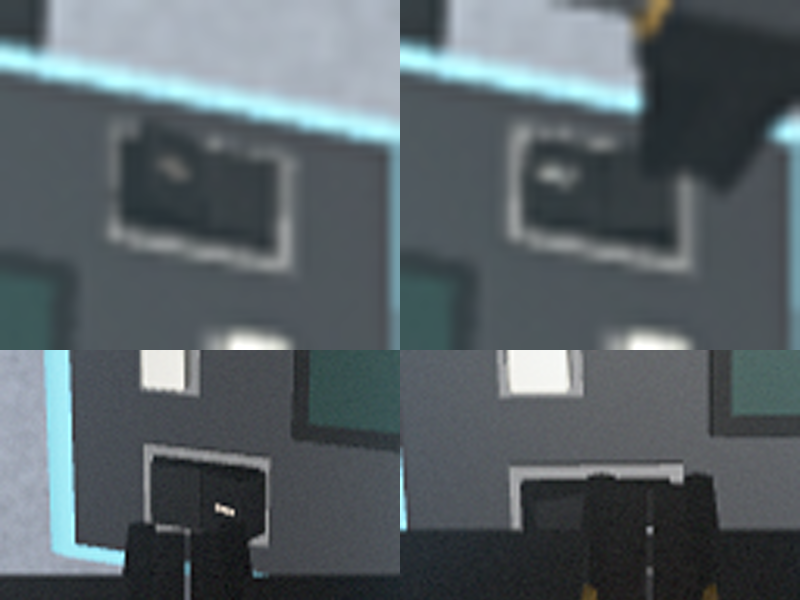

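```bash
python3 - <<'E'
from fit import *
a=np.load("side.npz");b=np.load("side7.npz");w4=np.load("w4.npz");w7=np.load("w7.npz");sc=np.load("scene.npz")
for m in (.007,.009,.011):
  off=pt(p,"w",m*np.cos(.4),.008+m*np.sin(.4))
  print(m,[ (proj(a,pt(p,"w",m*np.cos(q),.008+m*np.sin(q)))-proj(a,off)).round(2).tolist() for q in (.4,.2,.12,0)])
for r in (a,b):
  f=r["frame"][264:278,264:282].astype(float).max(2);f=np.clip(f[2:-2,3:-3]-75,0,None);print(f.astype(int).tolist())
def keys(r,k):
  out=[]
  u=proj(r,pt(p,k));x,y=np.round(u).astype(int)
  h=9 if r in(a,) else 14
  g=r["frame"][y-h:y+h,x-h:x+h].min(2);m=(g>185).astype(np.uint8)
  n,l,st,c=cv2.connectedComponentsWithStats(m);i=1+np.argmax(st[1:,4]) if n>1 else 0
  return c[i]+[x-h,y-h],st[i,4],u
for k in "lmr":
  A=[keys(r,k) for r in (w4,w7,b)]
  print(k,[(c.round(1).tolist(),n,(c-u).round(1).tolist()) for c,n,u in A],"tri wrist",tri([w4,w7],[A[0][0],A[1][0]]).round(4),"all",tri([w4,w7,b],[x[0] for x in A]).round(4),pt(p,k).round(4))
E
```

```text
0.007 [[0.0, 0.0], [-0.38, 0.27], [-0.5, 0.39], [-0.65, 0.57]]
0.009 [[0.0, 0.0], [-0.49, 0.35], [-0.65, 0.5], [-0.83, 0.74]]
0.011 [[0.0, 0.0], [-0.6, 0.42], [-0.79, 0.61], [-1.02, 0.91]]
[[21, 19, 11, 10, 11, 13, 17, 26, 33, 36, 50, 73], [33, 28, 1, 0, 5, 11, 13, 14, 14, 13, 12, 16], [23, 18, 0, 0, 0, 0, 1, 12, 19, 31, 22, 19], [0, 0, 0, 0, 0, 0, 0, 0, 21, 49, 30, 26], [0, 0, 0, 0, 0, 0, 0, 0, 0, 2, 0, 8], [0, 0, 0, 0, 20, 25, 1, 0, 0, 0, 0, 0], [0, 0, 0, 0, 0, 19, 14, 0, 0, 0, 0, 0], [0, 0, 0, 0, 0, 0, 0, 0, 0, 0, 0, 0], [0, 0, 0, 0, 0, 0, 0, 0, 0, 0, 0, 0], [0, 0, 0, 0, 0, 0, 0, 0, 0, 0, 0, 0]]
[[19, 16, 12, 11, 10, 9, 14, 21, 31, 34, 50, 62], [47, 33, 28, 23, 29, 19, 16, 12, 10, 9, 9, 9], [73, 35, 43, 35, 49, 29, 27, 29, 29, 19, 11, 6], [47, 1, 0, 0, 0, 6, 15, 47, 49, 26, 3, 0], [25, 0, 0, 0, 0, 0, 0, 0, 0, 0, 0, 0], [18, 0, 20, 28, 8, 2, 0, 0, 0, 0, 0, 0], [4, 8, 63, 77, 42, 25, 0, 0, 0, 0, 0, 0], [2, 0, 1, 10, 25, 0, 0, 0, 0, 0, 0, 0], [3, 0, 0, 0, 0, 0, 0, 0, 0, 0, 0, 0], [7, 0, 0, 0, 0, 0, 0, 0, 0, 0, 0, 0]]Traceback (most recent call last):
  File "<stdin>", line 16, in <module>
  File "<stdin>", line 11, in keys
ValueError: The truth value of an array with more than one element is ambiguous. Use a.any() or a.all()
```

```bash
python3 - <<'E'
from fit import *
from scipy.spatial.transform import Rotation as Ro
b=np.load("side7.npz");w4=np.load("w4.npz");w7=np.load("w7.npz");sc=np.load("scene.npz")
def keys(r,k,h):
  u=proj(r,pt(p,k));x,y=np.round(u).astype(int)
  m=(r["frame"][y-h:y+h,x-h:x+h].min(2)>170).astype(np.uint8)
  n,l,st,c=cv2.connectedComponentsWithStats(m);i=1+np.argmax(st[1:,4]) if n>1 else 0
  return c[i]+[x-h,y-h],st[i,4],u
for k in "lmr":
  A=[keys(w4,k,13),keys(w7,k,22),keys(b,k,6),keys(sc,k,5)]
  t=lambda I:tri([[w4,w7,b,sc][i] for i in I],[A[i][0] for i in I]).round(4)
  print(k,[(c.round(1).tolist(),int(n),(c-u).round(1).tolist()) for c,n,u in A],"\n wrist",t([0,1]),"wr+side",t([0,1,2]),"all",t([0,1,2,3]),pt(p,k).round(4))
o=get_obs();print(o["tool_pos"])
E
```

```text
l [([266.2, 131.7], 270, [-2.2, 0.7]), ([237.4, 132.0], 449, [-1.6, 1.0]), ([279.7, 319.6], 55, [0.4, -1.2]), ([409.1, 235.6], 19, [-0.6, -1.0])] 
 wrist [0.5292 0.2665 0.067 ] wr+side [0.5295 0.2666 0.0682] all [0.5299 0.2659 0.0659] [0.5309 0.2673 0.0643]
m [([266.5, 166.3], 243, [-1.5, 1.0]), ([239.1, 175.4], 411, [-0.9, 1.6]), ([280.0, 305.4], 51, [0.1, -1.1]), ([394.5, 233.6], 20, [-0.3, -0.7])] 
 wrist [0.5357 0.2371 0.0667] wr+side [0.536  0.2372 0.0676] all [0.5364 0.2368 0.0658] [0.5368 0.2379 0.0643]
r [([266.5, 199.0], 225, [-1.1, 1.3]), ([240.8, 215.6], 363, [-0.2, 1.6]), ([280.4, 292.0], 42, [-0.1, -1.0]), ([379.9, 231.4], 19, [-0.2, -0.7])] 
 wrist [0.542  0.208  0.0673] wr+side [0.5424 0.2079 0.0672] all [0.5427 0.2077 0.066 ] [0.5428 0.2085 0.0643]
[0.53592245 0.20445896 0.15701809]
```

Emit:
play_rows(
  steps=[
    [[0.0155, -0.0125, 0, 0, 0, 0, 0], [0.0155, -0.0125, 0, 0, 0, 0, 0], [0, 0, 0.03, 0, 0, 0, 0], [0, 0, 0.03, 0, 0, 0, 0], [0, 0, 0.01, 0, 0, 0, 0], [0, 0, 0.005, 0, 0, 0, 0], [0, 0, 0, 0, 0, 0, 0], [0, 0, 0, 0, 0, 0, 0]],
  ],
)

```text
time_s: 10.7
tool_pos: [0.533, 0.2369, 0.0807]
tool_rot: [159.9, -0.0, 101.6]
force: [-0.1, 0.3, 0.8]
grip_width: 0.0004
grasp_force: 0.0
```

```bash
python3 d.py; python3 - <<'E'
from fit import *
q=read_camera("wrist");r=read_camera("side")
a=cv2.resize(r["frame"][270:340,245:315,::-1],(400,400),interpolation=cv2.INTER_CUBIC);b=cv2.resize(q["frame"][90:370,140:420,::-1],(400,400))
cv2.imwrite("pics/s8.png",np.hstack([a,b]))
E
```

```text
[0.533  0.2369 0.0807] [ 1.5993e+02 -1.0000e-02  1.0161e+02] [-12.7   5.1 -18.5 119.3  13.4  37.5 -28.6] [-0.1  0.3  0.8]
[[-0.201, 0.92, 0.336], [0.98, 0.189, 0.069], [0.0, 0.343, -0.939]]
rocker13.5 [-70.8  25.5  16.7]
rocker12 [-70.8  24.   16.7]
km [ 0.3 -1.9 16.8]
```

View pics/s8.png

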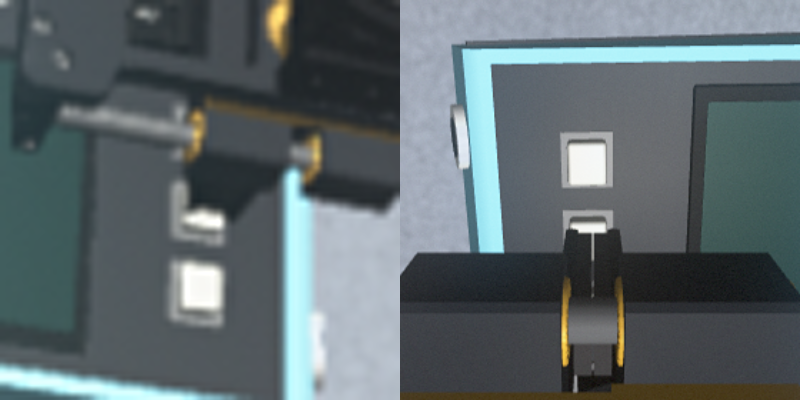

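Emit:
play_rows(
  steps=[
    [[0, -0.0015, 0.008, 0, 0, 0, 0], [0, 0, 0.003, 0, 0, 0, 0], [0, 0, 0.002, 0, 0, 0, 0], [0, 0, 0.001, 0, 0, 0, 0], [0, 0, 0.001, 0, 0, 0, 0], [0, 0, 0, 0, 0, 0, 0]],
  ],
)

```text
time_s: 11.4
tool_pos: [0.5358, 0.2374, 0.065]
tool_rot: [160.0, 0.0, 101.6]
force: [-2.7, -1.3, 2.7]
grip_width: 0.0006
grasp_force: 1.8
```

Emit:
play_rows(
  steps=[
    [[0, 0, 0.001, 0, 0, 0, 0], [0, 0, 0, 0, 0, 0, 0], [0, 0, 0, 0, 0, 0, 0]],
  ],
)

```text
time_s: 11.7
tool_pos: [0.5361, 0.2375, 0.0645]
tool_rot: [160.0, 0.0, 101.6]
force: [-4.7, -3.0, 6.2]
grip_width: 0.0003
grasp_force: 4.0
```

Emit:
play_rows(
  steps=[
    [[0, 0, 0.001, 0, 0, 0, 0], [0, 0, 0, 0, 0, 0, 0], [0, 0, 0, 0, 0, 0, 0]],
  ],
)

```text
time_s: 12.0
tool_pos: [0.5362, 0.2375, 0.0642]
tool_rot: [160.0, 0.1, 101.6]
force: [-10.3, -3.1, 13.8]
grip_width: 0.0005
grasp_force: 8.2
```

Emit:
play_rows(
  steps=[
    [[0, 0, 0, 0, 0, 0, 0], [0, 0, -0.005, 0, 0, 0, 0], [0, 0, -0.02, 0, 0, 0, 0], [0, 0, -0.04, 0, 0, 0, 0], [0, 0, -0.04, 0, 0, 0, 0], [0, 0, -0.04, 0, 0, 0, 0], [0, 0, 0, 0, 0, 0, 0], [0, 0, 0, 0, 0, 0, 0]],
  ],
)

```text
time_s: 12.8
tool_pos: [0.4889, 0.2281, 0.2011]
tool_rot: [159.8, -0.0, 101.6]
force: [0.7, 0.2, -0.8]
grip_width: 0.0008
grasp_force: 0.0
```

```bash
python3 - <<'E'
from fit import *
r=read_camera("side");s0=np.load("side.npz")["frame"]
R=lambda f:f[160:360,180:320,::-1]
print(get_obs()["tool_pos"],get_obs()["force"])
cv2.imwrite("pics/s9.png",cv2.resize(np.hstack([R(s0),R(r["frame"])]),None,fx=2.8,fy=2.8,interpolation=cv2.INTER_CUBIC))
E
```

```text
[0.48822989 0.22756204 0.19944436] [ 0.14572637 -0.87759803 -0.05147   ]
```

View pics/s9.png

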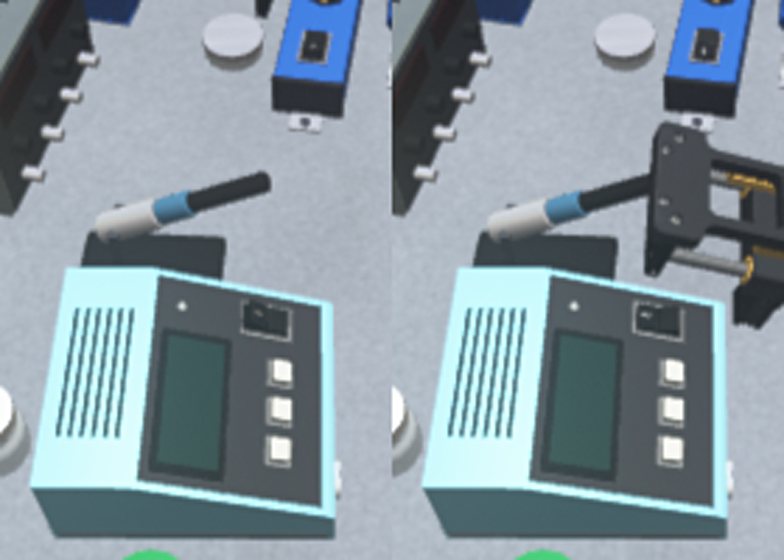

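Both rockers have tipped over to on: the strip's is at (705,45), and the station's mark at (645,313) has moved the same way. The keys at (672,372), (672,411) and (672,451) stand out as they did before. The station and iron stand have not moved, and the arm is clear of everything.

```bash
python3 -c "
from cell import *
print(sign_off())"
```

```text
the job is handed in; nothing more can be done
None
```

I switched on the strip, then the station, then pressed the middle key fully in and let it go. The pictures show both rockers on and nothing displaced, and I handed the job in at about 13 s; no verdict came back.

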